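Pack two pen orders from the bench stock

TASK

Make up two pen orders: the green-lined box gets the black ebony pen and the blue ink bottle; the orange-lined box gets the pale maple pen, the wax tin and the cork block. Lay each pen along the long compartment of its box and set every other thing flat in a small compartment of its own, keeping the ink bottle upright throughout and setting it down, not dropping it. Leave the red pen and the red ink where they are; they are spare stock.

Things in the scene. Friction and masses are not known exactly. Their poses are not given: they have to be found in the camera images.
- green_box: Fixed open kraft tray lined in green, 230 (x) x 156 (y) x 30 mm, walls 4 mm, left or right of the mat. Origin: centre of its underside, on the bench; z up; lined floor 5 mm above it. Card partitions (3 mm, tops at 24 mm) make a long compartment, 222 x 71 mm, centred at y +38.5 mm, and two small ones, 109 (x) x 74 (y) mm, centred at x +56 and -56, y -37 mm. +y may face either way.
- orange_box: Fixed open kraft tray lined in orange, 230 (x) x 156 (y) x 30 mm, walls 4 mm, left or right of the mat. Origin: centre of its underside, on the bench; z up; lined floor 5 mm above it. Card partitions (3 mm, tops at 24 mm) make a long compartment, 222 x 71 mm, centred at y +38.5 mm, and two small ones, 109 (x) x 74 (y) mm, centred at x +56 and -56, y -37 mm. +y may face either way.
- ebony_pen: Black ebony pen with brass fittings, lying on the grey-blue mat: eight-sided, 136 mm long, 14 mm across flats, 35 g (may vary by a third). Origin on its axis at mid-length, 7 mm above what it lies on; x along the pen, towards the clip end.
- maple_pen: Pale yellowish maple pen with steel fittings, lying on the grey-blue mat: eight-sided, 136 mm long, 14 mm across flats, 35 g (may vary by a third). Origin on its axis at mid-length, 7 mm above what it lies on; x along the pen, towards the clip end.
- blue_ink: Closed round glass ink bottle with dark blue glass, a white paper band and a black screw cap with a dark blue dot: 46 mm diameter up to 37 mm, cap 29 mm diameter, 56 mm tall in all, 130 g (may vary by a third), standing on the mat. Origin: centre of its underside; z up. The mat's top is 3 mm above the bench.
- wax_tin: Round aluminium wax tin with a pale cream disc on its lid, 50 mm diameter, 22 mm tall, 60 g (may vary by a third). Origin: centre of its underside; z up. It stands on the mat.
- cork_block: Brown cork polishing block 50 (x) x 30 (y) x 22 (z) mm, 30 g (may vary by a third), lying flat on the mat. Origin: centre of its underside.
- red_pen: Red-brown padauk pen with steel fittings, lying on the grey-blue mat: eight-sided, 136 mm long, 14 mm across flats, 35 g (may vary by a third). Origin on its axis at mid-length, 7 mm above what it lies on; x along the pen, towards the clip end. Spare stock.
- red_ink: Closed round glass ink bottle with red glass, a white paper band and a black screw cap with a red dot: 46 mm diameter up to 37 mm, cap 29 mm diameter, 56 mm tall in all, 130 g (may vary by a third), standing on the mat. Origin: centre of its underside; z up. Spare stock.
There are look-alikes about, which are no part of the job. There is more than one size of the blue_ink; the job needs the middle-sized.

How it is judged:
At the end, for the whole second after the job is handed in: Each pen in its box's long compartment, mid-pen within 42 mm of the box's middle along it, aligned within 0.3 rad; ink in a small compartment of the green box, tin and block in different ones of the orange; all on the floor, level within 0.15 rad, at rest; spares moved under 30 mm (x of ebony_pen in the frame of green_box between -0.042 and 0.042 m and y of ebony_pen in the frame of green_box between 0.008 and 0.069 m and z of ebony_pen in the frame of green_box between 0.005 and 0.018 m and angle between the x axis of ebony_pen and the x axis of green_box, either way round below 0.3 rad and x of maple_pen in the frame of orange_box between -0.042 and 0.042 m and y of maple_pen in the frame of orange_box between 0.008 and 0.069 m and z of maple_pen in the frame of orange_box between 0.005 and 0.018 m and angle between the x axis of maple_pen and the x axis of orange_box, either way round below 0.3 rad and y of blue_ink in the frame of green_box between -0.062 and -0.012 m and z of blue_ink in the frame of green_box between 0 and 0.01 m and angle between each of blue_ink, wax_tin, cork_block's own z axis and vertical below 0.15 rad and y of wax_tin in the frame of orange_box between -0.062 and -0.012 m and z of wax_tin in the frame of orange_box between 0 and 0.01 m and y of cork_block in the frame of orange_box between -0.062 and -0.012 m and z of cork_block in the frame of orange_box between 0 and 0.01 m and (x of blue_ink in the frame of green_box between 0.02 and 0.095 m or x of blue_ink in the frame of green_box between -0.095 and -0.02 m) and ((x of wax_tin in the frame of orange_box between 0.02 and 0.095 m and x of cork_block in the frame of orange_box between -0.095 and -0.02 m) or (x of wax_tin in the frame of orange_box between -0.095 and -0.02 m and x of cork_block in the frame of orange_box between 0.02 and 0.095 m)) and linear speed of each of ebony_pen, maple_pen, blue_ink, wax_tin, cork_block below 0.02 m/s and angular speed of each of ebony_pen, maple_pen, blue_ink, wax_tin, cork_block below 0.3 rad/s and distance of each of red_pen, red_ink from where it was at the start of the episode below 0.03 m); the robot touches nothing.
It fails at once if the ink bottle is tipped by more than 0.5 rad (angle between blue_ink's own z axis and vertical above 0.5 rad).
It fails at once if the ink bottle comes down between the green box's walls faster than 0.5 m/s (as when dropped from more than 13 mm) (linear speed of blue_ink above 0.5 m/s and x of blue_ink in the frame of green_box between -0.111 and 0.111 m and y of blue_ink in the frame of green_box between -0.074 and 0.074 m and z of blue_ink in the frame of green_box below 0.03 m).
It fails at once if the spare red pen is moved by more than 30 mm (distance of red_pen from where it was at the start of the episode above 0.03 m).
It fails at once if the spare red ink is moved by more than 30 mm (distance of red_ink from where it was at the start of the episode above 0.03 m).
It also fails if it takes over 112 s, if anything falls off the work surface, if the arm or the gripper's body presses on something with over 40 N, if the wrist force passes 120 N, or if a joint passes its speed limit or range.

ROBOT

A 6-joint arm with a two-finger parallel gripper is mounted at the origin on the work surface. World frame = base frame: x ahead of the robot, y to its left, z up, the work surface at z = 0. Lengths are in m, angles in rad, forces in N, time in s.
With the tool pointing down it reaches from about 0.35 to 0.725 m from the base axis. Payload 4.3 kg.
Tool frame: the origin (TCP) lies midway between the tips of the shut fingers; the grasp point (between the pads) lies 19 mm behind it; z points along the fingers, y is the line along which they close (so a half turn about z gives the same grasp; the last joint's range is limited). The gripper opens to 85 mm and grips with 20 to 120 N. Pads are 22 mm wide; open, the fingers measure 114 mm over their backs; the gripper's body (76 mm by 85 mm) begins 54 mm behind the grasp point. The pads swing forward as they close: fully open they stand 13 mm farther back than shut.
Start: joints at [-1.216, 0.377, 0.081, 1.274, 0, 1.46], TCP at [0.258, -0.514, 0.231] pointing down, gripper open.
Joint ranges: [-2.72, 2.72], [-0.84, 1.66], [-1.02, 1.22], [-1.77, 2.12], [-1.37, 1.28], [-3.14, 3.14]. Speed limits (rad/s): [2.57, 2.57, 3.14, 3.14, 3.14, 3.14].

INTERFACE

Orientations are given as a unit quaternion [x, y, z, w].
In Python, from bench import r gives the robot as it stands.
- The arm moves only by the tool play_rows, never from a script. Its argument "commands" is a list of rows, each a list of 6 numbers: the shift along the tool's x, y, z in cm, then the turn, a rotation vector about the tool's x, y, z in degrees. In form: [[dx, dy, dz, rx, ry, rz], ...]. A call has 1 to 12 rows; each row is the pose to reach, as a shift and turn from the pose commanded when the call began, along the tool's axes at that moment; what a row does not reach only later rows make up. A row lasts 1/12 s, in which the tool goes at most 41.7 mm and 7.16 degrees, less where a joint would pass 70% of its speed; a pose out of reach is approached as far as the arm can. A call with a gripper value outside its range is refused whole. "hand" is the opening, from -1 (shut) to 1 (fully open), set as the call begins (left out, the last holds). The fingers move at their own pace and stop on an object; "force" is the grip in N (left out, the last holds). Time passes only in rows, so rows that repeat a pose let the fingers close. It gives the time, the measured TCP pose, the force, the opening and the grip force at its end, in the units of the state.
- r.get_obs(): the state, without advancing time (a new reading comes with each control period).
- r.snapshot(name): name is "scene" or "side" or "wrist"; returns a dict with "frame" (480x640x3 uint8, red, green, blue), "z_map" (480x640 float32, m along the optical axis (not along the pixel's ray), 0 where there is no reading), "fx", "fy", "cx", "cy" (pixels), "distortion" ([k1, k2, p1, p2, k3] as OpenCV has them; the pictures are not rectified), "R" (3x3) and "t" (3): a world point X has camera coordinates R X + t. Camera axes: x right, y down, z forward; pixel columns grow to the right and rows downward; lengths in m; the calibration is good to about 2 mm. A picture is of the moment at which its call begins.
- r.close_job(): hands the job in; it is judged then, once.
Trained networks look in the newest picture that a camera, given by its name, has taken for a name from the list of things; names that differ only in an ending like _2 or _b are one class to them, and where a whole thing is asked for, a point or a joint stands for the part that bears it (a point fixed in the world has none). Each returns a list of dicts, best first, with "p" (0 to 1); they miss things now and then, are a little off and sometimes report something else, mostly with a low value. They report only what shows in the picture. A call takes as long as a camera call. They do not tell look-alikes from the thing itself.
- r.spot_in(query, camera): "box" ([left, top, right, bottom] in pixels, round what is visible of it).
- r.outline_of(query, camera): "region" (480x640 bool, what is visible of it) and "box" ([left, top, right, bottom] in pixels, round what is visible of it).
The state is a dict: "time": time; "joint_positions": joint angles; "qvel": joint speeds; "joint_efforts": joint torques, N m; "ee_pos": TCP position; "tcp_rot": TCP orientation; "contact_force": force on the tool from outside, world axes, zero at the start; "moment": the same for the moment, N m; "gripper_width": finger opening in m; "finger_force": force on a finger pad.
Only numpy, scipy, OpenCV 4.12 (cv2) and the standard library are available. Lean on these libraries where they do the work, as an engineer would, in place of code of your own. Each camera call takes 0.05 s, during which the arm holds its last target. There are 200 camera calls.

## Working session

There is one attempt and no reset: what is moved stays moved. The work goes in short steps, Python scripts to look and compute and a tool call to move; the robot and the scene stay as the last step left them, time stands still between calls to the robot, and variables do not carry over. Pictures are saved under pics/ and viewed, at most 14 in all, crops included, and the job is handed in when it is done.

Besides the shell and the picture viewer there is one more tool, called by a JSON object that holds its "api" and its "payload". play_rows: Moves the arm, as the interface text tells. Its arguments: {"type":"object","properties":{"commands":{"type":"array","items":{"type":"array","items":{"type":"number"}}},"hand":{"type":"number"},"force":{"type":"number"}},"required":["commands"]}

```bash
mkdir -p pics; ls; cat > h.py <<'E'
import numpy as np, cv2
from bench import r
def snap(n):
    s=r.snapshot(n); s={k:(np.array(v) if isinstance(v,(list,tuple)) else v) for k,v in s.items()}; return s
def save(s,name,crop=None,scale=1):
    f=s["frame"]
    if crop: l,t,R_,b=crop; f=f[t:b,l:R_]
    f=cv2.resize(f,None,fx=scale,fy=scale,interpolation=cv2.INTER_CUBIC)
    cv2.imwrite("pics/"+name,cv2.cvtColor(f,cv2.COLOR_RGB2BGR))
def K(s): return np.array([[s["fx"],0,s["cx"]],[0,s["fy"],s["cy"]],[0,0,1.]])
def ray(s,uv):
    p=cv2.undistortPoints(np.array(uv,float).reshape(-1,1,2),K(s),np.array(s["distortion"],float))[:,0]
    return np.c_[p,np.ones(len(p))]
def onplane(s,uv,z):
    "world points of pixels on plane z"
    d=ray(s,uv)@s["R"]; o=-s["R"].T@s["t"]
    return o+d*((z-o[2])/d[:,2])[:,None]
def cloud(s,mask):
    v,u=np.nonzero(mask&(s["z_map"]>0))
    c=ray(s,np.c_[u,v])*s["z_map"][v,u][:,None]
    return (c-s["t"])@s["R"], np.c_[u,v]
def proj(s,X):
    rv,_=cv2.Rodrigues(s["R"]); return cv2.projectPoints(np.array(X,float).reshape(-1,1,3),rv,s["t"],K(s),np.array(s["distortion"],float))[0][:,0]
E
python3 - <<'E'
from h import *
for n in ("scene","side"):
    s=snap(n); save(s,n+"0.png")
    print(n,-s["R"].T@s["t"])
    for q in "green_box orange_box ebony_pen maple_pen red_pen blue_ink red_ink wax_tin cork_block".split():
        for d in r.outline_of(q,n):
            if d["p"]<.2: continue
            P,_=cloud(s,d["region"]); 
            m=np.median(P,0) if len(P) else 0
            print(q,round(d["p"],2),np.round(d["box"]),np.round(m,3),np.round(np.ptp(P,0),3) if len(P) else '', np.round(np.percentile(P[:,2],97),3) if len(P) else '')
E
```

```text
pics
scene [ 1.23263183 -0.46973009  0.57661975]
green_box 0.7 [174. 255. 264. 348.] [ 0.513 -0.287  0.005] [0.299 0.212 0.035] 0.029
orange_box 0.83 [377. 200. 485. 259.] [0.513 0.28  0.01 ] [0.239 0.213 0.033] 0.028
ebony_pen 0.95 [348. 271. 391. 308.] [0.651 0.002 0.013] [0.132 0.023 0.016] 0.018
maple_pen 0.63 [317. 283. 345. 326.] [ 0.642 -0.093  0.014] [0.15  0.042 0.02 ] 0.018
red_pen 0.91 [380. 266. 424. 292.] [0.657 0.078 0.013] [0.129 0.015 0.017] 0.017
blue_ink 0.83 [183. 216. 208. 258.] [ 0.315 -0.267  0.044] [0.203 0.081 0.083] 0.078
blue_ink 0.67 [149. 252. 166. 272.] [ 0.337 -0.357  0.024] [0.025 0.033 0.043] 0.041
blue_ink 0.63 [271. 237. 291. 266.] [ 0.453 -0.11   0.034] [0.087 0.071 0.059] 0.058
red_ink 0.64 [342. 213. 361. 242.] [0.448 0.087 0.033] [0.11  0.065 0.063] 0.058
wax_tin 0.75 [322. 252. 344. 272.] [ 0.526 -0.015  0.022] [0.048 0.048 0.027] 0.025
cork_block 0.57 [312. 236. 325. 253.] [ 0.446 -0.004  0.022] [0.09  0.061 0.026] 0.025
side [ 0.21337795 -0.89692541  0.52590154]
ebony_pen 0.56 [354. 220. 420. 236.] [0.643 0.004 0.016] [0.137 0.026 0.019] 0.02

[... 220 characters left out ...]
 0.04 ] [0.038 0.042 0.057] 0.062
blue_ink 0.81 [262. 357. 287. 393.] [ 0.324 -0.361  0.028] [0.039 0.075 0.045] 0.044
blue_ink 0.54 [299. 234. 300. 243.] [ 0.454 -0.006  0.026] [0.013 0.025 0.008] 0.027
blue_ink 0.24 [300. 282. 474. 372.] [ 0.504 -0.287  0.009] [0.356 0.426 0.301] 0.031
red_ink 0.68 [268. 196. 289. 226.] [0.433 0.086 0.038] [0.174 0.668 0.338] 0.062
red_ink 0.32 [348. 205. 405. 213.] [0.643 0.081 0.015] [0.132 0.02  0.016] 0.02
wax_tin 0.86 [318. 226. 343. 249.] [ 0.512 -0.02   0.025] [0.048 0.091 0.026] 0.029
wax_tin 0.6 [265. 196. 289. 225.] [0.433 0.086 0.038] [0.174 0.749 0.344] 0.062
cork_block 0.51 [298. 232. 300. 244.] [ 0.453 -0.007  0.026] [0.013 0.031 0.012] 0.028
```

View pics/scene0.png

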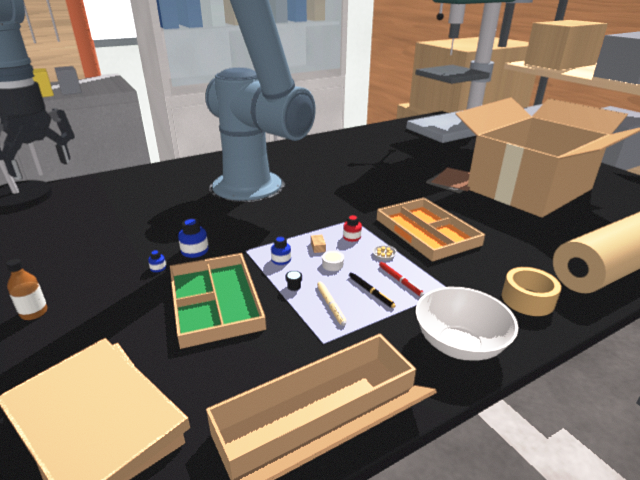

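```bash
python3 - <<'E'
import cv2
f=cv2.imread("pics/side0.png")
cv2.imwrite("pics/side0c.png",cv2.resize(f[180:420,200:520],None,fx=2.5,fy=2.5,interpolation=cv2.INTER_CUBIC))
E
```

```text
(no output)
```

View pics/side0c.png

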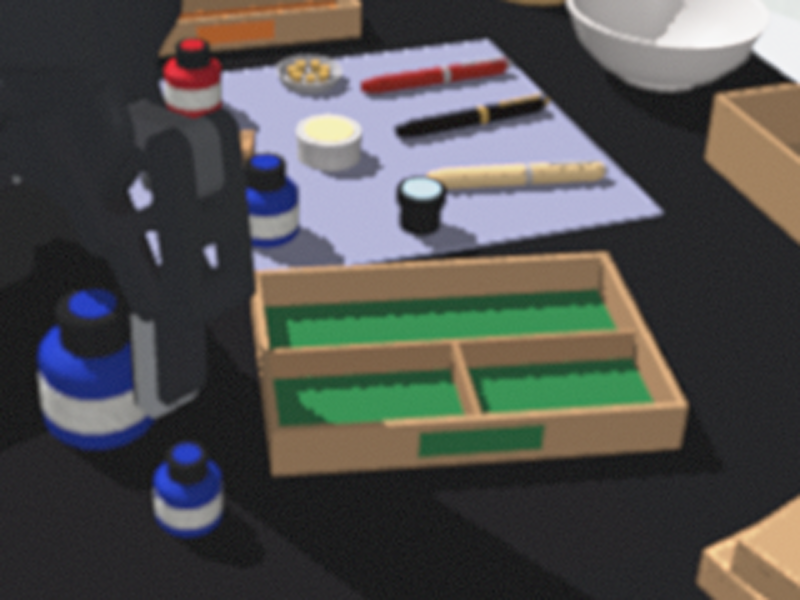

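Scene: on the mat are three pens, a blue bottle (281,252), a red bottle (352,230), a white tin (333,261), cork (318,244), a black jar (293,280) and a bead dish (384,252). There is also a big blue bottle (193,240) and a small one (157,262). The blue bottle at (281,252) is the middle-sized one: about 56 mm tall and on the mat, against about 80 and 42 mm for the others.

```bash
cat > meas.py <<'E'
from h import *
from scipy.ndimage import binary_erosion
s=snap("scene")
X=np.zeros((480,640,3)); P,uv=cloud(s,np.ones((480,640),bool)); X[uv[:,1],uv[:,0]]=P
hsv=cv2.cvtColor(s["frame"],cv2.COLOR_RGB2HSV)
def rect(pts):
    (c,wh,a)=cv2.minAreaRect((pts*1000).astype(np.float32)); 
    if wh[0]<wh[1]: wh=wh[::-1]; a+=90
    return np.round(c,1),np.round(wh,1),round((a+90)%180-90,1)
for n,cx,cy,h0,h1 in (("green",.513,-.287,50,80),("orange",.513,.28,8,18)):
    m=(abs(X[...,0]-cx)<.16)&(abs(X[...,1]-cy)<.13)&(X[...,2]>.021)&(X[...,2]<.04)
    q=X[m][:,:2]; 
    lab,_,st,_=None,0,0,0
    k,lab,st,_=cv2.connectedComponentsWithStats(m.astype(np.uint8)); i=1+np.argmax(st[1:,4]); q=X[lab==i][:,:2]
    c,wh,a=rect(q); print(n,"rim",c,wh,a, len(q))
    sat=190 if n=="orange" else 120
    f=(hsv[...,0]>=h0)&(hsv[...,0]<=h1)&(hsv[...,1]>sat)&(abs(X[...,0]-cx)<.13)&(abs(X[...,1]-cy)<.11)&(X[...,2]<.012)
    f=cv2.morphologyEx(f.astype(np.uint8),cv2.MORPH_OPEN,np.ones((2,2)))
    k,lab,st,_=cv2.connectedComponentsWithStats(f)
    for i in range(1,k):
        if st[i,4]>60: print("  floor",st[i,4],rect(X[lab==i][:,:2]),st[i,:4])
for nm in "ebony_pen maple_pen red_pen wax_tin cork_block blue_ink red_ink".split():
    ds=r.outline_of(nm,"scene")
    for d in ds:
        if d["p"]<.3: continue
        m=binary_erosion(d["region"]) if nm!="x" else d["region"]
        q=X[m]; zt=q[:,2]
        top=np.percentile(zt,90)
        if "pen" in nm: q=q[zt>.008]
        else: q=q[(zt>top-.008)&(zt<top+.006)]
        print(nm,round(d["p"],2),rect(q[:,:2]),"mean",np.round(q.mean(0)*1000,1),"top",round(top,4))
o=r.get_obs(); print(o["time"],o["ee_pos"],o["tcp_rot"],o["gripper_width"])
w=snap("wrist"); save(w,"wrist0.png"); print("wrist cam pos",-w["R"].T@w["t"]); print(w["R"])
E
python3 meas.py; python3 -c "
import cv2;f=cv2.imread('pics/scene0.png')[190:350,140:500];cv2.imwrite('pics/sc0c.png',cv2.resize(f,None,fx=2.2,fy=2.2,interpolation=2))"
```

```text
green rim [ 504.  -283.6] [235.9 156.3] -11.3 1211
  floor 1755 (array([ 299.4, -163.3]), array([675.8,  92.3]), -20.8) [213 266  47  58]
  floor 709 (array([ 225., -183.]), array([573.3,  87.9]), -30.4) [176 272  37  26]
  floor 936 (array([ 279.8, -192.3]), array([673.7,  84.8]), -27.3) [180 302  41  31]
orange rim [503.7 281.8] [234.1 161.9] -2.9 778
ebony_pen 0.8 (array([644.2,   2.1]), array([131.9,  12.8]), 6.3) mean [647.9   1.6  13.6] top 0.0163
ebony_pen 0.61 (array([ 505.8, -284.9]), array([234.3, 153.9]), -11.4) mean [ 525.5 -292.8   19.8] top 0.0239
ebony_pen 0.32 (array([642.6,  78.3]), array([129.1,   8.8]), 2.3) mean [650.3  78.2  13.2] top 0.016
maple_pen 0.87 (array([638.3, -91.3]), array([131.8,  13.7]), -10.3) mean [644.3 -94.   14.5] top 0.0171
red_pen 0.83 (array([642.5,  79.4]), array([129.1,  11. ]), 2.3) mean [647.8  78.4  13.2] top 0.0164
wax_tin 0.85 (array([517.1, -11.1]), array([48.7, 42.6]), -31.0) mean [521.  -13.7  22.9] top 0.0247
cork_block 0.54 (array([437.4,  -3.6]), array([47.7, 26.9]), -21.4) mean [440.4  -5.   22.2] top 0.0243
blue_ink 0.86 (array([ 329.6, -354.3]), array([20. , 16.4]), -45.6) mean [ 331.7 -356.    37.9] top 0.0397
blue_ink 0.78 (array([ 301.4, -262.7]), array([34.2, 33.7]), -37.2) mean [ 304.7 -263.7   74.7] top 0.0752
blue_ink 0.56 (array([ 445.5, -106.5]), array([21.6, 21.2]), -69.7) mean [ 447.8 -106.6   54.8] top 0.0559
red_ink 0.84 (array([440.1,  92.1]), array([23.4, 20.5]), 69.5) mean [442.1  91.4  54.8] top 0.0561
1.4 [ 0.25776499 -0.51403591  0.23134178] [9.73120776e-01 2.30295357e-01 2.76194185e-07 6.27239656e-05] 0.08537632779750493
wrist cam pos [ 0.31740095 -0.4853818   0.37349729]
[[ 4.49105901e-01 -8.93478069e-01  9.10993376e-04]
 [-8.62578288e-01 -4.33307878e-01  2.61157002e-01]
 [-2.32943314e-01 -1.18072954e-01 -9.65295908e-01]]
```

View pics/sc0c.png

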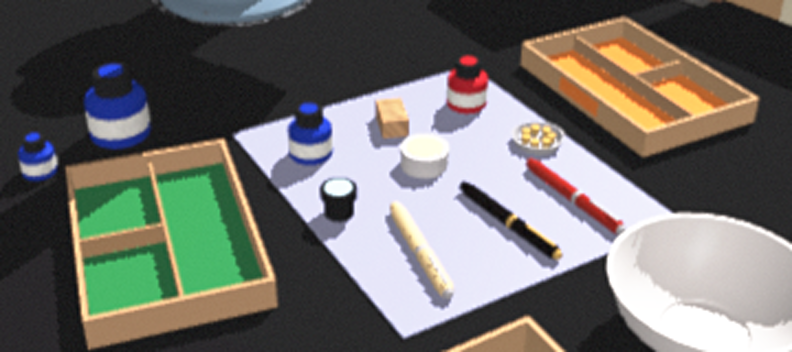

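Enlarged, the mat's blue bottle is the middle one of three and the white tin has a cream lid; the dark jar and the bead dish are decoys. In both boxes the long compartment faces the mat.

```bash
cat >> h.py <<'E'
from scipy.spatial.transform import Rotation as Ro
def go(*targets):
    "each (x,y,z[m],yaw_y[deg] of tool y): delta from pose now, in tool axes"
    o=r.get_obs(); p=np.array(o["ee_pos"]); Q=Ro.from_quat(o["tcp_rot"]); out=[]
    for x,y,z,a in targets:
        ya=np.array([np.cos(np.radians(a)),np.sin(np.radians(a)),0]); za=np.array([0,0,-1.])
        T=Ro.from_matrix(np.c_[np.cross(ya,za),ya,za])
        d=Q.inv().apply(np.array([x,y,z])-p)*100; rv=np.degrees((Q.inv()*T).as_rotvec())
        out.append(np.round(np.r_[d,rv],1).tolist()); print(out[-1])
    yv=Q.apply([0,1,0]); print("now",round(o["time"],2),np.round(p,4),"yaw_y",round(np.degrees(np.arctan2(yv[1],yv[0])),1),"w",round(o["gripper_width"],4),"ff",o["finger_force"],"j",np.round(o["joint_positions"],2))
E
python3 - <<'E'
from h import *
go((.4455,-.1065,.13,-63.4),(.4455,-.1065,.13,-11.3))
s=snap("scene"); print(onplane(s,[[293,288],[384,256]],.003))
E
```

```text
[35.0, -28.0, 10.1, 0.0, 0.0, 0.0]
[35.0, -28.0, 10.1, 0.0, 0.0, -52.1]
now 1.45 [ 0.2578 -0.514   0.2313] yaw_y -63.4 w 0.0853 ff 0.0 j [-1.22  0.38  0.08  1.27  0.    1.46]
[[ 0.54970095 -0.1286675   0.003     ]
 [ 0.54703214  0.11228435  0.003     ]]
```

{"api": "play_rows", "payload": {"commands": [[35,-28,5,0,0,0],[35,-28,5,0,0,0],[35,-28,5,0,0,0],[35,-28,5,0,0,0],[35,-28,5,0,0,0],[35,-28,5,0,0,0],[35,-28,8,0,0,0],[35,-28,10,0,0,0],[35,-28,10,0,0,0],[35,-28,10,0,0,0],[35,-28,10,0,0,0],[35,-28,10,0,0,0]], "hand": 1, "force": 40}}

```text
time: 2.5
ee_pos: [0.445, -0.1012, 0.1291]
tcp_rot: [0.972, 0.234, -0.001, -0.002]
contact_force: [-0.7, -0.2, 0.2]
gripper_width: 0.0854
finger_force: 0.0
```

```bash
python3 - <<'E'
from h import *
s=snap("wrist"); save(s,"w1.png")
for d in r.outline_of("blue_ink","wrist"):
    P,_=cloud(s,d["region"]); top=np.percentile(P[:,2],90); q=P[abs(P[:,2]-top)<.006]
    print(d["p"],d["box"],np.round(q.mean(0),4),np.round(cv2.minEnclosingCircle((q[:,:2]*1000).astype(np.float32)),1) if 0 else np.round((q.min(0)+q.max(0))/2,4),np.round(np.ptp(q,axis=0),4))
for n in ("wax_tin","cork_block","ebony_pen","maple_pen"):
    for d in r.outline_of(n,"wrist"):
        if d["p"]<.4: continue
        P,_=cloud(s,d["region"]); top=np.percentile(P[:,2],90); q=P[P[:,2]>(.008 if 'pen' in n else top-.006)]
        print(n,d["p"],np.round(d["box"]),cv2.minAreaRect((q[:,:2]*1000).astype(np.float32)),top)
go((.4455,-.1065,.13,-63.4))
E
```

```text
0.86 [281.8, 209.7, 348.8, 281.6] [ 0.4408 -0.1004  0.0588] [ 0.4398 -0.1007  0.0576] [0.0288 0.0284 0.008 ]
wax_tin 0.73 [207.  39. 281. 124.] ((516.2597045898438, -8.417221069335938), (49.269168853759766, 48.3386116027832), 69.8829574584961) 0.025818014019713863
cork_block 0.89 [146. 147. 230. 226.] ((434.2748107910156, 1.0101184844970703), (30.7054443359375, 50.48694610595703), 68.91667175292969) 0.025259886446710452
ebony_pen 0.52 [206.  41. 284. 126.] ((516.118408203125, -8.440052032470703), (49.0402946472168, 48.86203384399414), 38.68094253540039) 0.025811341953011185
[0.1, -0.2, 0.2, 0.1, -0.0, -0.1]
now 2.8 [ 0.4454 -0.1084  0.132 ] yaw_y -63.5 w 0.085 ff 0.0 j [-0.38  0.2  -0.43  0.94 -0.    2.3 ]
```

View pics/w1.png

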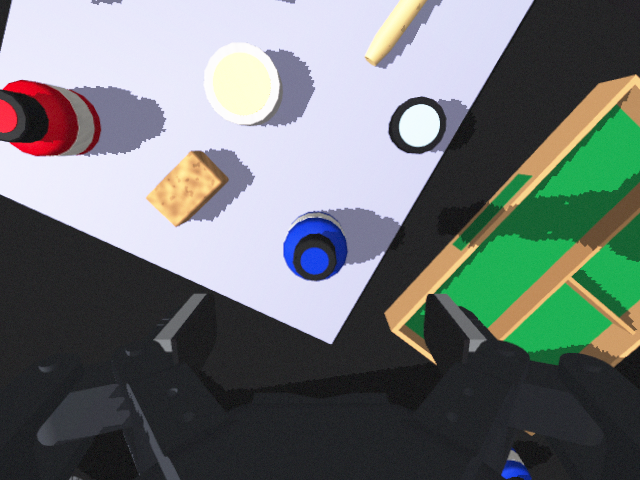

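The wrist view shows the mid blue bottle at (314,258), centred between the open fingers, with nothing near it.

{"api": "play_rows", "payload": {"commands": [[0,-0.4,3,0,0,0],[0,-0.4,6,0,0,0],[0,-0.4,8.5,0,0,0],[0,-0.4,10.5,0,0,0],[0,-0.4,12.2,0,0,0],[0,-0.4,12.2,0,0,0],[0,-0.4,12.2,0,0,0]]}}

```text
time: 3.38
ee_pos: [0.4426, -0.1043, 0.0093]
tcp_rot: [0.973, 0.229, -0.001, -0.0]
contact_force: [-0.4, 0.4, 0.5]
gripper_width: 0.0854
finger_force: 0.0
```

{"api": "play_rows", "payload": {"commands": [[0,0,0,0,0,0],[0,0,0,0,0,0],[0,0,0,0,0,0],[0,0,0,0,0,0],[0,0,0,0,0,0],[0,0,0,0,0,0],[0,0,0,0,0,0],[0,0,0,0,0,0]], "hand": -1, "force": 35}}

```text
time: 4.05
ee_pos: [0.4442, -0.1035, 0.0106]
tcp_rot: [0.973, 0.23, 0.001, 0.001]
contact_force: [-1.3, 0.2, 7.3]
gripper_width: 0.0451
finger_force: 35.2
```

```bash
python3 - <<'E'
from h import *
go((.553,-.331,.12,-11.3),(.553,-.331,.0135,-11.3))
E
```

```text
[-0.5, 25.2, -10.9, 0.1, -0.0, -52.1]
[-0.5, 25.2, -0.2, 0.1, -0.0, -52.1]
now 4.05 [ 0.4442 -0.1035  0.0106] yaw_y -63.4 w 0.0451 ff 35.15041530132294 j [-0.37  0.34 -0.6   0.62 -0.    2.31]
```

{"api": "play_rows", "payload": {"commands": [[0,0,-2,0,0,0],[0,0,-5,0,0,0],[0,0,-8,0,0,0],[0,3,-10.5,0,0,-7],[-0.2,6,-11,0,0,-14],[-0.3,9,-11,0,0,-21],[-0.4,12,-11,0,0,-28],[-0.5,15,-11,0,0,-35],[-0.5,18,-11,0,0,-42],[-0.5,21,-11,0,0,-48],[-0.5,23.5,-11,0,0,-52],[-0.5,25.2,-11,0,0,-52]]}}

```text
time: 5.05
ee_pos: [0.5528, -0.3334, 0.1197]
tcp_rot: [0.773, 0.634, -0.0, 0.001]
contact_force: [0.6, -0.6, -1.2]
gripper_width: 0.0451
finger_force: 36.5
```

```bash
python3 - <<'E'
from h import *
import time
s=snap("scene"); s=snap("scene"); w=snap("wrist")
f=np.hstack([w["frame"]]); save(w,"w2.png"); save(s,"s2.png",(140,150,500,400),2.2)
for d in r.outline_of("blue_ink","scene"):
    X,_=cloud(s,d["region"]); print(round(d["p"],2),np.round(d["box"]),np.round(np.median(X,0),3),np.round(np.percentile(X[:,2],[2,98]),3))
go((.553,-.331,.0135,-11.3))
E
```

```text
0.88 [172. 257. 201. 282.] [ 0.568 -0.355  0.133] [0.113 0.152]
0.88 [149. 248. 166. 273.] [ 0.336 -0.357  0.025] [0.003 0.041]
0.67 [194. 216. 207. 257.] [ 0.321 -0.254  0.042] [0.003 0.078]
[-0.0, 0.2, 10.6, -0.0, -0.0, -0.1]
now 5.25 [ 0.5515 -0.3305  0.1192] yaw_y -11.4 w 0.0451 ff 36.5010666847229 j [-0.64  0.56  0.08  1.09  0.    1.13]
```

View pics/w2.png

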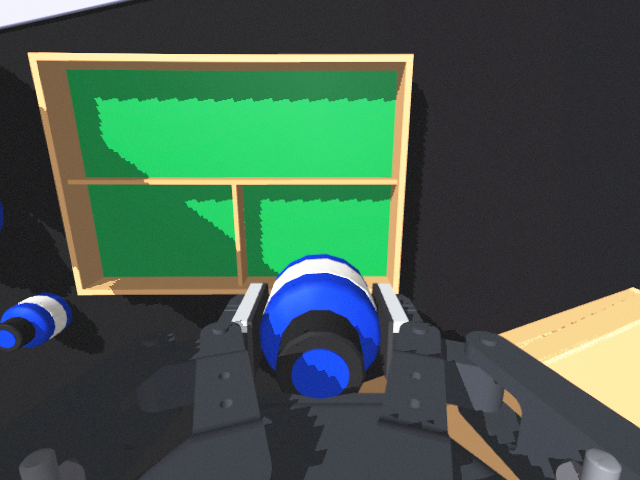

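Bottle held level. The green box shows fully at (28..413, 53..295), so I use this view to refine it.

```bash
cat >> h.py <<'E'
def boxfit(s,cx,cy):
    P,uv=cloud(s,np.ones((480,640),bool)); m=(abs(P[:,0]-cx)<.15)&(abs(P[:,1]-cy)<.12)&(P[:,2]>.025)&(P[:,2]<.036)
    M=np.zeros((480,640),np.uint8); M[uv[m,1],uv[m,0]]=1
    k,lab,st,_=cv2.connectedComponentsWithStats(M,connectivity=8); i=1+np.argmax(st[1:,4])
    q=P[m][lab[uv[m,1],uv[m,0]]==i]
    return cv2.minAreaRect((q[:,:2]*1000).astype(np.float32))
E
python3 - <<'E'
from h import *
s=snap("wrist"); print(boxfit(s,.505,-.284))
E
```

```text
((504.1863708496094, -282.00262451171875), (156.6756591796875, 232.09762573242188), 78.52615356445312)
```

{"api": "play_rows", "payload": {"commands": [[0,0.1,2,0,0,0],[0,0.1,4,0,0,0],[0,0.1,6,0,0,0],[0,0.1,7.5,0,0,0],[0,0.1,8.5,0,0,0],[0,0.1,9.3,0,0,0],[0,0.1,9.9,0,0,0],[0,0.1,10.3,0,0,0],[0,0.1,10.5,0,0,0],[0,0.1,10.6,0,0,0],[0,0.1,10.6,0,0,0],[0,0.1,10.6,0,0,0]]}}

```text
time: 6.3
ee_pos: [0.5532, -0.3313, 0.0139]
tcp_rot: [0.774, 0.634, 0.0, 0.001]
contact_force: [-0.4, 1.1, -0.9]
gripper_width: 0.0449
finger_force: 36.5
```

{"api": "play_rows", "payload": {"commands": [[0,0,0,0,0,0],[0,0,0,0,0,0],[0,0,0,0,0,0],[0,0,0,0,0,0],[0,0,0,0,0,0],[0,0,0,0,0,0],[0,0,0,0,0,0]], "hand": 0.4}}

```text
time: 6.88
ee_pos: [0.5528, -0.331, 0.0134]
tcp_rot: [0.774, 0.634, -0.0, 0.0]
contact_force: [0.2, 0.9, -0.6]
gripper_width: 0.0601
finger_force: 0.0
```

{"api": "play_rows", "payload": {"commands": [[0,0,-0.5,0,0,0],[0,0,-2,0,0,0],[0,0,-4,0,0,0],[0,0,-7,0,0,0],[0,0,-10,0,0,0],[0,0,-13,0,0,0],[0,0,-14,0,0,0],[0,0,-14,0,0,0]]}}

```text
time: 7.55
ee_pos: [0.5549, -0.3326, 0.1575]
tcp_rot: [0.774, 0.634, 0.001, 0.004]
contact_force: [0.7, -0.5, -0.3]
gripper_width: 0.0601
finger_force: 0.0
```

```bash
python3 - <<'E'
from h import *
go((.638,-.092,.14,80),(.638,-.092,.01,80)); s=snap("wrist"); save(s,"w3.png",(100,40,560,400),1)
E
```

```text
[25.2, 3.4, 1.7, 0.2, 0.5, -91.4]
[25.3, 3.3, 14.7, 0.2, 0.5, -91.4]
now 7.55 [ 0.5549 -0.3326  0.1575] yaw_y -11.4 w 0.0601 ff 0.0 j [-0.64  0.55  0.15  1.17 -0.    1.13]
```

View pics/w3.png

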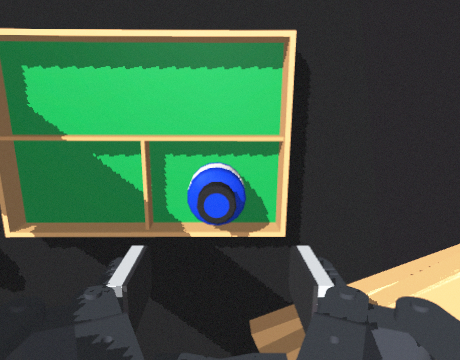

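Bottle stands upright in the right-hand small compartment (216,195). Next, the ebony pen.

```bash
python3 - <<'E'
from h import *
go((.644,.002,.13,96.3))
E
```

```text
[34.5, 2.3, 2.4, 0.0, 0.2, -107.7]
now 7.6 [ 0.5538 -0.3317  0.1548] yaw_y -11.4 w 0.0595 ff 0.0 j [-0.64  0.55  0.15  1.17 -0.    1.13]
```

{"api": "play_rows", "payload": {"commands": [[3,2.3,2,0,0,-7],[6,2.3,2,0,0,-14],[9,2.3,2,0,0,-21],[12,2.3,2,0,0,-28],[15,2.3,2,0,0,-35],[18,2.3,2,0,0,-42],[21,2.3,2.4,0,0,-49],[24,2.3,2.4,0,0,-56],[27,2.3,2.4,0,0,-63],[30,2.3,2.4,0,0,-70],[33,2.3,2.4,0,0,-77],[34.5,2.3,2.4,0,0,-84]], "hand": 0}}

```text
time: 8.6
ee_pos: [0.6418, 0.0064, 0.1263]
tcp_rot: [0.147, 0.989, 0.001, -0.002]
contact_force: [0.3, -0.3, 0.3]
gripper_width: 0.0426
finger_force: 0.0
```

{"api": "play_rows", "payload": {"commands": [[0,0,0,0,0,-7],[0,0,0,0,0,-14],[0,0,0,0,0,-21],[0,0,0,0,0,-23.7],[0,0,0,0,0,-23.7],[0,0,0,0,0,-23.7],[0,0,0,0,0,-23.7]]}}

```text
time: 9.18
ee_pos: [0.6424, 0.0027, 0.1278]
tcp_rot: [-0.055, 0.999, 0.0, -0.001]
contact_force: [0.1, 0.1, -0.0]
gripper_width: 0.0426
finger_force: 0.0
```

```bash
python3 - <<'E'
from h import *
s=snap("wrist"); save(s,"w4.png")
for n in ("ebony_pen","maple_pen","red_pen","wax_tin"):
    for d in r.outline_of(n,"wrist"):
        if d["p"]<.4: continue
        P,_=cloud(s,d["region"]); q=P[(P[:,2]>.007)&(P[:,2]<.03)]
        print(n,round(d["p"],2),np.round(d["box"]),cv2.minAreaRect((q[:,:2]*1000).astype(np.float32)),np.round(np.percentile(P[:,2],95),3))
go((.644,.002,.13,96.3))
E
```

```text
ebony_pen 0.93 [318. 146. 341. 320.] ((642.7036743164062, 6.448348045349121), (135.85894775390625, 14.068008422851562), 5.728090286254883) 0.018
maple_pen 0.83 [180. 123. 231. 300.] ((636.80029296875, -87.75633239746094), (14.316804885864258, 135.32794189453125), 80.09800720214844) 0.018
red_pen 0.59 [406. 157. 446. 321.] ((639.2932739257812, 84.03082275390625), (129.8824462890625, 15.384137153625488), 2.506544828414917) 0.018
wax_tin 0.7 [290.   1. 366.  94.] ((516.613525390625, -8.31710433959961), (49.101593017578125, 49.480812072753906), 51.25707244873047) 0.026
[-0.1, -0.1, -0.1, -0.0, -0.0, 0.0]
now 9.43 [0.6433 0.0026 0.1292] yaw_y 96.3 w 0.0423 ff 0.0 j [-0.09  0.56  0.1   1.11 -0.   -0.2 ]
```

View pics/w4.png

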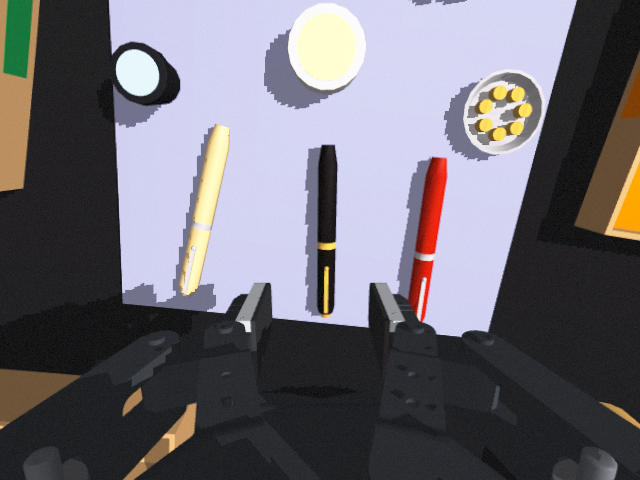

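Ebony pen (327,230) lies between the half-open fingers; both neighbours are clear.

{"api": "play_rows", "payload": {"commands": [[0,0.3,3,0,0,0],[0,0.3,6,0,0,0],[0,0.3,8.5,0,0,0],[0,0.3,10.5,0,0,0],[0,0.3,11.6,0,0,0],[0,0.3,12.2,0,0,0],[0,0.3,12.2,0,0,0],[0,0.3,12.2,0,0,0]]}}

```text
time: 10.1
ee_pos: [0.6438, 0.0056, 0.0082]
tcp_rot: [-0.055, 0.998, -0.0, 0.001]
contact_force: [1.0, 0.3, 1.1]
gripper_width: 0.0427
finger_force: 0.0
```

{"api": "play_rows", "payload": {"commands": [[0,0,0,0,0,0],[0,0,0,0,0,0],[0,0,0,0,0,0],[0,0,0,0,0,0],[0,0,0,0,0,0],[0,0,0,0,0,0],[0,0,0,0,0,0],[0,0,0,0,0,0]], "hand": -1, "force": 30}}

```text
time: 10.77
ee_pos: [0.6444, 0.0056, 0.0089]
tcp_rot: [-0.055, 0.998, -0.0, 0.001]
contact_force: [-0.2, 0.7, 6.3]
gripper_width: 0.0127
finger_force: 31.3
```

```bash
python3 - <<'E'
from h import *
go((.512,-.244,.12,78.5),(.512,-.244,.0135,78.5))
E
```

```text
[15.9, -23.4, -11.1, -0.0, 0.2, 17.8]
[15.9, -23.3, -0.5, -0.0, 0.2, 17.8]
now 10.77 [0.6444 0.0056 0.0089] yaw_y 96.3 w 0.0127 ff 31.32123450792278 j [-0.09  0.65 -0.06  0.85 -0.   -0.2 ]
```

{"api": "play_rows", "payload": {"commands": [[0,0,-2,0,0,0],[0,0,-5,0,0,0],[0,0,-8,0,0,0],[2,-3,-11,0,0,2],[4,-6,-11,0,0,5],[6,-9,-11,0,0,8],[8,-12,-11,0,0,11],[10,-15,-11,0,0,14],[12,-18,-11,0,0,17.8],[14,-21,-11,0,0,17.8],[15.9,-23.4,-11,0,0,17.8],[15.9,-23.4,-11,0,0,17.8]]}}

```text
time: 11.77
ee_pos: [0.5081, -0.249, 0.1175]
tcp_rot: [0.103, 0.995, -0.001, -0.0]
contact_force: [0.8, 0.9, -0.4]
gripper_width: 0.0126
finger_force: 30.6
```

{"api": "play_rows", "payload": {"commands": [[0,0,0,0,0,0],[0,0,0,0,0,0],[0,0,0,0,0,0]]}}

```text
time: 12.02
ee_pos: [0.5113, -0.2434, 0.1173]
tcp_rot: [0.099, 0.995, 0.0, 0.0]
contact_force: [-0.2, 0.1, -0.7]
gripper_width: 0.0126
finger_force: 30.6
```

```bash
python3 - <<'E'
from h import *
s=snap("wrist"); save(s,"w5.png")
for d in r.outline_of("ebony_pen","wrist"):
    if d["p"]<.4: continue
    P,_=cloud(s,d["region"]); q=P[(P[:,2]>.05)]
    print(round(d["p"],2),np.round(d["box"]),cv2.minAreaRect((q[:,:2]*1000).astype(np.float32)) if len(q) else '',np.round(np.percentile(P[:,2],[5,50,95]),3))
go((.512,-.244,.0125,78.5))
E
```

```text
0.62 [303. 137. 341. 399.] ((500.3368225097656, -242.2342529296875), (14.133835792541504, 117.09410858154297), 78.51716613769531) [0.121 0.124 0.126]
[-0.1, -0.1, 10.5, 0.0, 0.0, 0.1]
now 12.12 [ 0.5114 -0.2433  0.1173] yaw_y 78.6 w 0.0125 ff 30.600729607685935 j [-0.56  0.42 -0.16  0.99  0.   -0.36]
```

View pics/w5.png

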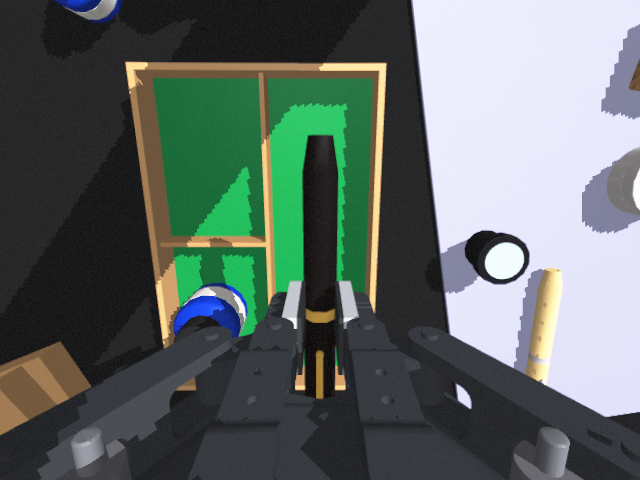

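Pen held level over the long compartment, parallel to it; lowering.

{"api": "play_rows", "payload": {"commands": [[0,0,3,0,0,0],[0,0,6,0,0,0],[0,0,8,0,0,0],[0,0,9.3,0,0,0],[0,0,10,0,0,0],[0,0,10.4,0,0,0],[0,0,10.5,0,0,0],[0,0,10.5,0,0,0],[0,0,10.5,0,0,0]]}}

```text
time: 12.87
ee_pos: [0.5118, -0.2449, 0.0134]
tcp_rot: [0.1, 0.995, -0.001, 0.001]
contact_force: [0.3, 0.2, 0.1]
gripper_width: 0.0128
finger_force: 30.6
```

{"api": "play_rows", "payload": {"commands": [[0,0,0,0,0,0],[0,0,0,0,0,0],[0,0,0,0,0,0],[0,0,0,0,0,0],[0,0,0,0,0,0]], "hand": -0.4}}

```text
time: 13.28
ee_pos: [0.5109, -0.2445, 0.0125]
tcp_rot: [0.1, 0.995, -0.0, 0.0]
contact_force: [-0.0, 0.2, 1.2]
gripper_width: 0.0252
finger_force: 0.0
```

{"api": "play_rows", "payload": {"commands": [[0,0,-0.5,0,0,0],[0,0,-2,0,0,0],[0,0,-5,0,0,0],[0,0,-8,0,0,0],[0,0,-11,0,0,0],[0,0,-12,0,0,0],[0,0,-12,0,0,0],[0,0,-12,0,0,0]]}}

```text
time: 13.95
ee_pos: [0.5111, -0.2446, 0.1324]
tcp_rot: [0.1, 0.995, -0.0, 0.001]
contact_force: [0.3, -0.1, -0.4]
gripper_width: 0.0259
finger_force: 0.0
```

```bash
python3 - <<'E'
from h import *
s=snap("wrist"); 
for d in r.outline_of("ebony_pen","wrist")[:2]:
    P,_=cloud(s,d["region"]); 
    print(round(d["p"],2),np.round(d["box"]),cv2.minAreaRect((P[:,:2]*1000).astype(np.float32)),np.round(np.percentile(P[:,2],[5,50,95]),3))
go((.638,-.090,.13,80))
E
```

```text
0.77 [313. 143. 332. 315.] ((510.2790832519531, -244.96856689453125), (14.709261894226074, 135.65689086914062), 78.33780670166016) [0.015 0.018 0.02 ]
[-9.5, 17.6, 0.0, 0.1, -0.2, -1.5]
now 14.05 [ 0.5096 -0.2437  0.1305] yaw_y 78.5 w 0.0256 ff 0.0 j [-0.56  0.41 -0.14  1.03 -0.   -0.36]
```

{"api": "play_rows", "payload": {"commands": [[-2,3.5,0,0,0,0],[-4,7,0,0,0,-1.5],[-6,10.5,0,0,0,-1.5],[-8,14,0,0,0,-1.5],[-9.4,17.6,0,0,0,-1.5],[-9.4,17.6,0,0,0,-1.5],[-9.4,17.6,3,0,0,-1.5],[-9.4,17.6,6,0,0,-1.5],[-9.4,17.6,9,0,0,-1.5],[-9.4,17.6,9,0,0,-1.5],[-9.4,17.6,9,0,0,-1.5]], "hand": 0}}

```text
time: 14.97
ee_pos: [0.6343, -0.0899, 0.0389]
tcp_rot: [0.087, 0.996, 0.001, -0.004]
contact_force: [-0.5, 0.9, 0.2]
gripper_width: 0.0429
finger_force: 0.0
```

```bash
python3 - <<'E'
from h import *
s=snap("wrist"); 
for d in r.outline_of("maple_pen","wrist")[:2]:
    P,_=cloud(s,d["region"]); 
    print(round(d["p"],2),np.round(d["box"]),cv2.minAreaRect((P[:,:2]*1000).astype(np.float32)),np.round(np.percentile(P[:,2],[5,50,95]),3))
go((.637,-.089,.008,80))
E
```

```text
0.82 [308. 148. 345. 398.] ((641.61083984375, -89.03694152832031), (15.717909812927246, 145.13157653808594), 79.62457275390625) [0.012 0.016 0.018]
0.39 [403.   0. 533.  56.] ((531.7650146484375, -11.031364440917969), (53.21305465698242, 19.26572608947754), 70.57804107666016) [0.006 0.024 0.026]
[0.2, 0.2, 3.5, -0.0, 0.0, 0.0]
now 15.07 [ 0.6382 -0.0909  0.0431] yaw_y 80.0 w 0.0427 ff 0.0 j [-0.24  0.62 -0.02  0.93 -0.   -0.07]
```

{"api": "play_rows", "payload": {"commands": [[0,0.2,1.5,0,0,0],[0,0.2,3,0,0,0],[0,0.2,3.5,0,0,0],[0,0.2,3.5,0,0,0],[0,0.2,3.5,0,0,0]]}}

```text
time: 15.48
ee_pos: [0.6391, -0.089, 0.0087]
tcp_rot: [0.087, 0.996, -0.0, 0.001]
contact_force: [-0.1, 0.4, 0.2]
gripper_width: 0.0426
finger_force: 0.0
```

{"api": "play_rows", "payload": {"commands": [[0,0,0,0,0,0],[0,0,0,0,0,0],[0,0,0,0,0,0],[0,0,0,0,0,0],[0,0,0,0,0,0],[0,0,0,0,0,0],[0,0,0,0,0,0]], "hand": -1}}

```text
time: 16.07
ee_pos: [0.6393, -0.089, 0.0087]
tcp_rot: [0.087, 0.996, -0.0, 0.001]
contact_force: [-1.5, 0.2, 6.4]
gripper_width: 0.0124
finger_force: 31.6
```

{"api": "play_rows", "payload": {"commands": [[0,0,-2,0,0,0],[0,0,-5,0,0,0],[0,0,-8,0,0,0],[0,0,-11,0,0,0],[0,0,-12,0,0,0],[0,0,-12,0,0,0]]}}

```text
time: 16.57
ee_pos: [0.6408, -0.0892, 0.131]
tcp_rot: [0.087, 0.996, -0.001, 0.003]
contact_force: [0.6, 0.7, -0.1]
gripper_width: 0.0125
finger_force: 30.9
```

```bash
python3 - <<'E'
from h import *
go((.502,.2425,.13,87.1))
E
```

```text
[19.4, 30.3, -0.1, -0.1, 0.4, -7.1]
now 16.57 [ 0.6408 -0.0892  0.131 ] yaw_y 80.0 w 0.0125 ff 30.916320586111397 j [-0.24  0.56  0.11  1.11 -0.   -0.06]
```

{"api": "play_rows", "payload": {"commands": [[2,3,0,0,0,-1],[4,6,0,0,0,-2],[6,9,0,0,0,-3],[8,12,0,0,0,-4],[10,15,0,0,0,-5],[12,18,0,0,0,-6],[14,21.5,0,0,0,-7],[16,25,0,0,0,-7],[18,28,0,0,0,-7],[19.4,30.3,0,0,0,-7],[19.4,30.3,0,0,0,-7],[19.4,30.3,0,0,0,-7]]}}

```text
time: 17.57
ee_pos: [0.4977, 0.2441, 0.1252]
tcp_rot: [0.024, 1.0, -0.001, -0.001]
contact_force: [1.2, 0.2, 0.6]
gripper_width: 0.0125
finger_force: 30.9
```

{"api": "play_rows", "payload": {"commands": [[0,0,0,0,0,0],[0,0,0,0,0,0]]}}

```text
time: 17.73
ee_pos: [0.4996, 0.2422, 0.1263]
tcp_rot: [0.027, 1.0, -0.001, -0.001]
contact_force: [-0.2, 0.4, -0.6]
gripper_width: 0.0128
finger_force: 30.9
```

```bash
python3 - <<'E'
from h import *
s=snap("wrist"); save(s,"w6.png"); print(boxfit(s,.504,.281))
for d in r.outline_of("maple_pen","wrist")[:1]:
    P,_=cloud(s,d["region"]); 
    print(round(d["p"],2),np.round(d["box"]),cv2.minAreaRect((P[:,:2]*1000).astype(np.float32)),np.round(np.percentile(P[:,2],[5,50,95]),3))
go((.502,.2425,.0125,87.1))
E
```

```text
((488.05999755859375, 285.7535400390625), (156.8478240966797, 197.62213134765625), 86.90531921386719)
0.87 [301. 134. 340. 399.] ((536.8828125, 238.692138671875), (28.396535873413086, 226.99484252929688), 86.99418640136719) [0.13  0.133 0.135]
[-0.2, 0.1, 11.4, -0.0, -0.0, -0.2]
now 17.83 [0.5    0.2422 0.1268] yaw_y 86.9 w 0.013 ff 30.920813789125532 j [ 0.34  0.39 -0.18  1.   -0.    0.39]
```

View pics/w6.png

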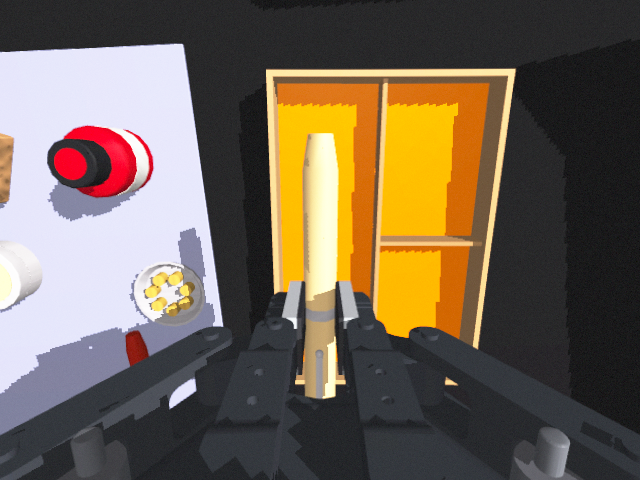

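Maple pen held level over the orange long compartment (left one); nudging 4 mm and lowering.

{"api": "play_rows", "payload": {"commands": [[-0.1,0.4,3,0,0,0],[-0.1,0.4,6,0,0,0],[-0.1,0.4,8.5,0,0,0],[-0.1,0.4,10,0,0,0],[-0.1,0.4,10.8,0,0,0],[-0.1,0.4,11.3,0,0,0],[-0.1,0.4,11.4,0,0,0],[-0.1,0.4,11.4,0,0,0],[-0.1,0.4,11.4,0,0,0]]}}

```text
time: 18.58
ee_pos: [0.5021, 0.2475, 0.0145]
tcp_rot: [0.026, 1.0, 0.0, 0.001]
contact_force: [-0.1, 0.7, -0.5]
gripper_width: 0.0128
finger_force: 30.9
```

{"api": "play_rows", "payload": {"commands": [[0,0,0,0,0,0],[0,0,0,0,0,0],[0,0,0,0,0,0],[0,0,0,0,0,0],[0,0,0,0,0,0]], "hand": -0.4}}

```text
time: 19.0
ee_pos: [0.501, 0.2474, 0.0135]
tcp_rot: [0.026, 1.0, 0.0, 0.0]
contact_force: [0.5, -0.6, 0.3]
gripper_width: 0.0259
finger_force: 0.0
```

{"api": "play_rows", "payload": {"commands": [[0,0,-0.5,0,0,0],[0,0,-2,0,0,0],[0,0,-5,0,0,0],[0,0,-8,0,0,0],[0,0,-11,0,0,0],[0,0,-12,0,0,0],[0,0,-12,0,0,0],[0,0,-12,0,0,0]]}}

```text
time: 19.67
ee_pos: [0.5012, 0.2474, 0.1334]
tcp_rot: [0.026, 1.0, 0.0, 0.001]
contact_force: [-0.2, -0.1, -0.2]
gripper_width: 0.0257
finger_force: 0.0
```

```bash
python3 - <<'E'
from h import *
s=snap("wrist"); print(boxfit(s,.504,.284))
for d in r.outline_of("maple_pen","wrist")[:2]:
    P,_=cloud(s,d["region"]); 
    print(round(d["p"],2),np.round(d["box"]),cv2.minAreaRect((P[:,:2]*1000).astype(np.float32)),np.round(np.percentile(P[:,2],[5,50,95]),3))
go((.5165,-.0095,.12,57),(.5165,-.0095,.006,57),(.5165,-.0095,.12,87))
E
```

```text
((484.0586853027344, 285.8948669433594), (156.98748779296875, 189.56549072265625), 86.89607238769531)
0.57 [312. 144. 331. 315.] ((501.4055480957031, 247.20394897460938), (14.867843627929688, 138.0132598876953), 87.32510375976562) [0.015 0.018 0.02 ]
[-3.0, -25.5, 1.2, -0.1, -0.1, 30.0]
[-3.1, -25.5, 12.6, -0.1, -0.1, 30.0]
[-3.0, -25.5, 1.2, -0.1, -0.2, 0.0]
now 19.77 [0.4996 0.2468 0.1315] yaw_y 87.0 w 0.0255 ff 0.0 j [ 0.35  0.39 -0.16  1.02 -0.    0.4 ]
```

{"api": "play_rows", "payload": {"commands": [[-0.5,-4,0,0,0,0],[-1,-8,0,0,0,0],[-1.5,-12,0,0,0,0],[-2,-16,1,0,0,0],[-2.5,-20,1,0,0,0],[-3,-24,1,0,0,0],[-3,-25.5,1,0,0,0],[-3,-25.5,1,0,0,0],[-3,-25.5,1,0,0,0],[-3,-25.5,4,0,0,0],[-3,-25.5,7,0,0,0],[-3,-25.5,8,0,0,0]], "hand": 1}}

```text
time: 20.77
ee_pos: [0.514, -0.007, 0.0491]
tcp_rot: [0.025, 1.0, 0.001, -0.004]
contact_force: [-1.9, 0.5, -0.6]
gripper_width: 0.085
finger_force: 0.0
```

```bash
python3 - <<'E'
from h import *
s=snap("wrist"); s=snap("wrist"); save(s,"w7.png")
for d in r.outline_of("wax_tin","wrist")[:2]:
    P,_=cloud(s,d["region"]); q=P[P[:,2]>.018] 
    print(round(d["p"],2),np.round(d["box"]),cv2.minAreaRect((q[:,:2]*1000).astype(np.float32)),np.round(np.percentile(P[:,2],[5,50,95]),3))
go((.5165,-.0095,.005,87))
E
```

```text
0.96 [273. 230. 369. 325.] ((515.6630859375, -7.968528747558594), (48.76727294921875, 48.82979965209961), 46.696563720703125) [0.019 0.025 0.026]
[-0.1, -0.2, 4.7, 0.0, -0.2, 0.1]
now 20.92 [ 0.516  -0.0077  0.0524] yaw_y 87.1 w 0.0854 ff 0.0 j [-0.14  0.39 -0.39  0.79  0.   -0.09]
```

View pics/w7.png

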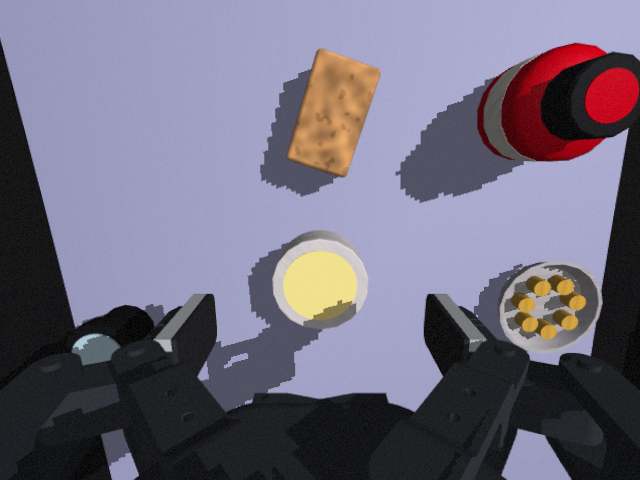

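Tin (320,285) with cream disc sits centred between the fingers; the dish and the jar are clear of them.

{"api": "play_rows", "payload": {"commands": [[0,0,2,0,0,0],[0,0,3.5,0,0,0],[0,0,4.4,0,0,0],[0,0,4.7,0,0,0],[0,0,4.7,0,0,0],[0,0,4.7,0,0,0]]}}

```text
time: 21.42
ee_pos: [0.5184, -0.0089, 0.0073]
tcp_rot: [0.026, 1.0, -0.0, 0.001]
contact_force: [0.1, 0.2, 0.2]
gripper_width: 0.0854
finger_force: 0.0
```

{"api": "play_rows", "payload": {"commands": [[0,0,0,0,0,0],[0,0,0,0,0,0],[0,0,0,0,0,0],[0,0,0,0,0,0],[0,0,0,0,0,0],[0,0,0,0,0,0],[0,0,0,0,0,0],[0,0,0,0,0,0]], "hand": -1, "force": 35}}

```text
time: 22.08
ee_pos: [0.5183, -0.0089, 0.0073]
tcp_rot: [0.026, 1.0, 0.0, 0.001]
contact_force: [-2.3, 0.2, 4.7]
gripper_width: 0.049
finger_force: 35.7
```

```bash
python3 - <<'E'
from h import *
go((.562,.319,.125,177.1))
E
```

```text
[-2.7, 33.0, -11.8, -0.1, 0.1, -90.1]
now 22.08 [ 0.5183 -0.0089  0.0073] yaw_y 87.0 w 0.049 ff 35.68370997905731 j [-0.14  0.45 -0.44  0.68  0.   -0.09]
```

{"api": "play_rows", "payload": {"commands": [[0,0,-2,0,0,0],[0,0,-5,0,0,0],[0,0,-8,0,0,0],[0,3,-11,0,0,-7],[-0.5,6,-11.8,0,0,-14],[-0.8,9,-11.8,0,0,-21],[-1,12,-11.8,0,0,-28],[-1.3,15,-11.8,0,0,-35],[-1.6,18,-11.8,0,0,-42],[-1.8,21,-11.8,0,0,-49],[-2,24,-11.8,0,0,-56],[-2.3,27,-11.8,0,0,-62]]}}

```text
time: 23.08
ee_pos: [0.5542, 0.261, 0.1243]
tcp_rot: [-0.495, 0.869, -0.0, -0.0]
contact_force: [1.0, -0.7, -0.9]
gripper_width: 0.0488
finger_force: 36.6
```

```bash
python3 - <<'E'
from h import *
go((.562,.319,.125,177.1))
E
```

```text
[-5.4, 2.3, -0.1, 0.0, -0.0, -27.7]
now 23.08 [0.5542 0.261  0.1243] yaw_y 149.4 w 0.0488 ff 36.61958634853363 j [ 0.34  0.5  -0.01  1.06 -0.   -0.7 ]
```

{"api": "play_rows", "payload": {"commands": [[-2,0.8,0,0,0,-7],[-4,1.6,0,0,0,-14],[-5.4,2.3,0,0,0,-21],[-5.4,2.3,0,0,0,-27.7],[-5.4,2.3,0,0,0,-27.7],[-5.4,2.3,0,0,0,-27.7],[-5.4,2.3,0,0,0,-27.7]]}}

```text
time: 23.67
ee_pos: [0.5625, 0.3171, 0.1242]
tcp_rot: [-0.686, 0.728, -0.0, -0.0]
contact_force: [-0.5, -1.2, -1.2]
gripper_width: 0.0485
finger_force: 36.6
```

```bash
python3 - <<'E'
from h import *
s=snap("wrist"); save(s,"w8.png"); print(boxfit(s,.504,.284))
go((.562,.319,.0105,177.1))
E
```

```text
((503.73724365234375, 284.7216796875), (156.92514038085938, 231.93495178222656), 87.06253051757812)
[-0.2, 0.1, 11.4, 0.0, -0.0, -0.5]
now 23.72 [0.5626 0.317  0.1243] yaw_y 176.6 w 0.0486 ff 36.61987781524658 j [ 0.42  0.57  0.1   1.11 -0.   -1.1 ]
```

View pics/w8.png

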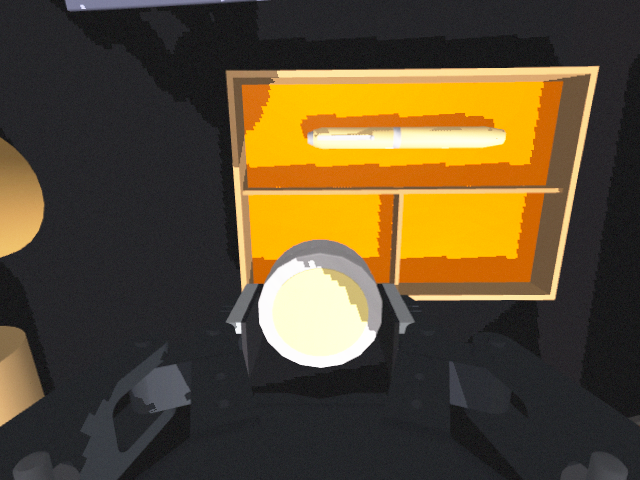

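Maple pen lies well in its long compartment; the tin is over the near-left small one. Lowering.

{"api": "play_rows", "payload": {"commands": [[-0.2,0.1,3,0,0,0],[-0.2,0.1,6,0,0,0],[-0.2,0.1,8.5,0,0,0],[-0.2,0.1,10,0,0,0],[-0.2,0.1,10.8,0,0,0],[-0.2,0.1,11.3,0,0,0],[-0.2,0.1,11.4,0,0,0],[-0.2,0.1,11.4,0,0,0],[-0.2,0.1,11.4,0,0,0]]}}

```text
time: 24.47
ee_pos: [0.5629, 0.3201, 0.0117]
tcp_rot: [-0.686, 0.727, -0.0, 0.001]
contact_force: [0.1, 0.2, -0.8]
gripper_width: 0.0489
finger_force: 36.6
```

{"api": "play_rows", "payload": {"commands": [[0,0,0,0,0,0],[0,0,0,0,0,0],[0,0,0,0,0,0],[0,0,0,0,0,0],[0,0,0,0,0,0],[0,0,0,0,0,0]], "hand": 0.45}}

```text
time: 24.97
ee_pos: [0.5618, 0.3197, 0.0103]
tcp_rot: [-0.687, 0.727, -0.0, 0.0]
contact_force: [0.5, 0.4, -1.1]
gripper_width: 0.062
finger_force: 0.0
```

{"api": "play_rows", "payload": {"commands": [[0,0,-0.5,0,0,0],[0,0,-2,0,0,0],[0,0,-5,0,0,0],[0,0,-8,0,0,0],[0,0,-11,0,0,0],[0,0,-12,0,0,0],[0,0,-12,0,0,0],[0,0,-12,0,0,0]]}}

```text
time: 25.63
ee_pos: [0.562, 0.3199, 0.1303]
tcp_rot: [-0.687, 0.727, -0.0, 0.0]
contact_force: [-0.6, 0.2, -0.5]
gripper_width: 0.0621
finger_force: 0.0
```

```bash
python3 - <<'E'
from h import *
s=snap("wrist")
for d in r.outline_of("wax_tin","wrist")[:1]:
    P,_=cloud(s,d["region"]); q=P[P[:,2]>.02] 
    print(round(d["p"],2),np.round(d["box"]),cv2.minAreaRect((q[:,:2]*1000).astype(np.float32)),np.round(np.percentile(P[:,2],[5,50,95]),3))
go((.436,-.001,.13,69))
E
```

```text
[32.7, 10.6, -0.1, 0.0, -0.2, 107.7]
now 25.73 [0.5605 0.3191 0.1281] yaw_y 176.7 w 0.0615 ff 0.0 j [ 0.42  0.57  0.11  1.12 -0.   -1.09]
```

{"api": "play_rows", "payload": {"commands": [[3,1,0,0,0,7],[6,2,0,0,0,14],[9,3,0,0,0,21],[12,4,0,0,0,28],[15,5,0,0,0,35],[18,6,0,0,0,42],[21,7,0,0,0,49],[24,8,0,0,0,56],[27,9,0,0,0,63],[30,10,0,0,0,70],[32.7,10.6,0,0,0,77],[32.7,10.6,0,0,0,84]], "hand": 0.3}}

```text
time: 26.73
ee_pos: [0.4338, -0.0039, 0.1283]
tcp_rot: [-0.018, 1.0, -0.001, -0.003]
contact_force: [0.2, -0.3, 0.1]
gripper_width: 0.0556
finger_force: 0.0
```

{"api": "play_rows", "payload": {"commands": [[0,0,0,0,0,7],[0,0,0,0,0,14],[0,0,0,0,0,21],[0,0,0,0,0,23.7],[0,0,2,0,0,23.7],[0,0,4,0,0,23.7],[0,0,5,0,0,23.7],[0,0,5,0,0,23.7],[0,0,5,0,0,23.7]]}}

```text
time: 27.48
ee_pos: [0.4352, -0.0004, 0.0787]
tcp_rot: [0.182, 0.983, -0.0, -0.002]
contact_force: [0.6, 0.3, -0.3]
gripper_width: 0.0552
finger_force: 0.0
```

```bash
python3 - <<'E'
from h import *
s=snap("wrist"); save(s,"w9.png")
for n in ("cork_block",):
  for d in r.outline_of(n,"wrist")[:2]:
    P,_=cloud(s,d["region"]); q=P[P[:,2]>.02] 
    print(round(d["p"],2),np.round(d["box"]),cv2.minAreaRect((q[:,:2]*1000).astype(np.float32)),np.round(np.percentile(P[:,2],[5,50,95]),3))
go((.436,-.001,.007,69))
E
```

```text
0.9 [299. 212. 351. 298.] ((434.1477966308594, 1.2903423309326172), (29.9826602935791, 50.23093795776367), 69.62220764160156) [0.019 0.025 0.026]
[0.1, -0.1, 7.3, -0.0, -0.0, 0.0]
now 27.58 [ 0.4371 -0.0007  0.0802] yaw_y 69.0 w 0.0553 ff 0.0 j [-0.15  0.22 -0.56  0.8  -0.    0.22]
```

View pics/w9.png

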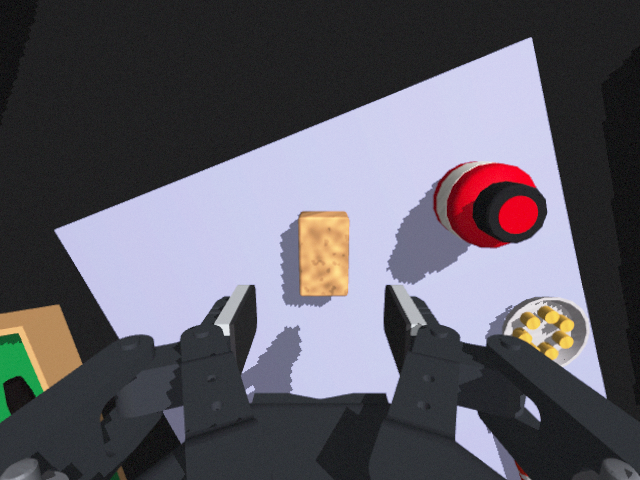

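Cork (324,255) lies square between the fingers; the red bottle (510,215) is clear.

{"api": "play_rows", "payload": {"commands": [[0.3,0.1,2.5,0,0,0],[0.3,0.1,5,0,0,0],[0.3,0.1,6.5,0,0,0],[0.3,0.1,7.2,0,0,0],[0.3,0.1,7.2,0,0,0],[0.3,0.1,7.2,0,0,0]]}}

```text
time: 28.08
ee_pos: [0.4353, 0.0012, 0.0089]
tcp_rot: [0.182, 0.983, -0.0, 0.0]
contact_force: [-0.3, -0.3, -0.1]
gripper_width: 0.0557
finger_force: 0.0
```

{"api": "play_rows", "payload": {"commands": [[0,0,0,0,0,0],[0,0,0,0,0,0],[0,0,0,0,0,0],[0,0,0,0,0,0],[0,0,0,0,0,0],[0,0,0,0,0,0],[0,0,0,0,0,0]], "hand": -1, "force": 30}}

```text
time: 28.67
ee_pos: [0.4363, 0.0011, 0.0096]
tcp_rot: [0.182, 0.983, 0.0, 0.002]
contact_force: [-0.7, 0.4, 6.6]
gripper_width: 0.029
finger_force: 30.6
```

{"api": "play_rows", "payload": {"commands": [[0,0,-2,0,0,0],[0,0,-5,0,0,0],[0,0,-8,0,0,0],[0,0,-11,0,0,0],[0,0,-12,0,0,0],[0,0,-12,0,0,0]]}}

```text
time: 29.17
ee_pos: [0.4376, 0.0009, 0.1317]
tcp_rot: [0.182, 0.983, 0.0, 0.004]
contact_force: [0.6, 0.4, -0.1]
gripper_width: 0.0295
finger_force: 29.8
```

```bash
python3 - <<'E'
from h import *
go((.450,.324,.13,-2.9))
E
```

```text
[10.4, 30.6, 0.1, 0.3, 0.3, 71.9]
now 29.17 [0.4376 0.0009 0.1317] yaw_y 69.0 w 0.0295 ff 29.82448160648346 j [-0.14  0.16 -0.48  0.92 -0.    0.22]
```

{"api": "play_rows", "payload": {"commands": [[1,3,0,0,0,7],[2,6,0,0,0,14],[3,9,0,0,0,21],[4,12,0,0,0,28],[5,15,0,0,0,35],[6,18,0,0,0,42],[7,21,0,0,0,49],[8,24,0,0,0,56],[9,27,0,0,0,63],[10,30,0,0,0,70],[10.4,30.6,0,0,0,71.9],[10.4,30.6,0,0,0,71.9]]}}

```text
time: 30.17
ee_pos: [0.4462, 0.3262, 0.1267]
tcp_rot: [0.724, 0.69, -0.001, -0.0]
contact_force: [-0.7, 0.2, 0.0]
gripper_width: 0.029
finger_force: 29.9
```

{"api": "play_rows", "payload": {"commands": [[0,0,0,0,0,0],[0,0,0,0,0,0],[0,0,0,0,0,0]]}}

```text
time: 30.42
ee_pos: [0.4469, 0.3229, 0.1278]
tcp_rot: [0.725, 0.689, -0.001, 0.0]
contact_force: [0.3, -0.4, -0.4]
gripper_width: 0.0292
finger_force: 29.9
```

```bash
python3 - <<'E'
from h import *
s=snap("wrist"); save(s,"w10.png"); print(boxfit(s,.504,.284))
go((.450,.324,.0125,-2.9))
E
```

```text
((504.7294006347656, 289.0655517578125), (149.65147399902344, 232.128173828125), 86.4432373046875)
[0.1, 0.3, 11.5, -0.0, 0.0, -0.0]
now 30.47 [0.4471 0.323  0.128 ] yaw_y -2.9 w 0.029 ff 29.90936905145645 j [ 0.51  0.38 -0.19  1.   -0.    2.13]
```

View pics/w10.png

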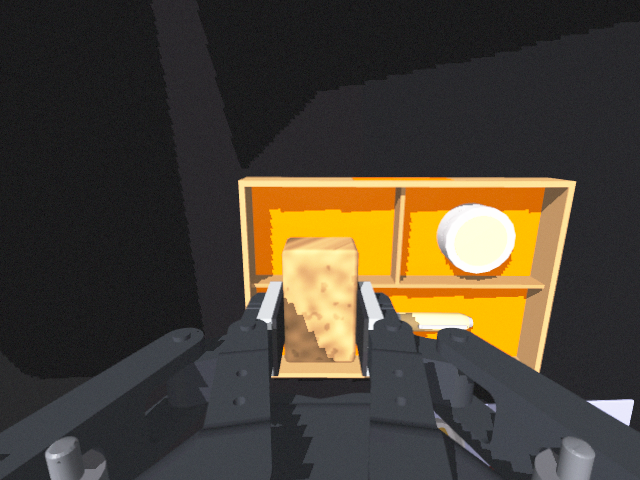

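Tin (478,238) sits in its compartment; the cork is held over the other one. Lowering.

{"api": "play_rows", "payload": {"commands": [[0.1,0.3,3,0,0,0],[0.1,0.3,6,0,0,0],[0.1,0.3,8.5,0,0,0],[0.1,0.3,10,0,0,0],[0.1,0.3,10.8,0,0,0],[0.1,0.3,11.3,0,0,0],[0.1,0.3,11.5,0,0,0],[0.1,0.3,11.5,0,0,0],[0.1,0.3,11.5,0,0,0]]}}

```text
time: 31.22
ee_pos: [0.4513, 0.3255, 0.0144]
tcp_rot: [0.725, 0.689, 0.001, 0.0]
contact_force: [0.1, 0.1, -0.1]
gripper_width: 0.0291
finger_force: 29.9
```

{"api": "play_rows", "payload": {"commands": [[0,0,0,0,0,0],[0,0,0,0,0,0],[0,0,0,0,0,0],[0,0,0,0,0,0],[0,0,0,0,0,0],[0,0,0,0,0,0]], "hand": 0.1}}

```text
time: 31.72
ee_pos: [0.4503, 0.3251, 0.0133]
tcp_rot: [0.725, 0.689, 0.0, 0.0]
contact_force: [-0.3, 0.1, -0.3]
gripper_width: 0.0472
finger_force: 0.0
```

{"api": "play_rows", "payload": {"commands": [[0,0,-0.5,0,0,0],[0,0,-2,0,0,0],[0,0,-5,0,0,0],[0,0,-8,0,0,0],[0,0,-11,0,0,0],[0,0,-14,0,0,0],[0,0,-17,0,0,0],[0,0,-18,0,0,0],[0,0,-18,0,0,0],[0,0,-18,0,0,0]]}}

```text
time: 32.55
ee_pos: [0.4504, 0.3252, 0.1931]
tcp_rot: [0.725, 0.689, 0.0, 0.0]
contact_force: [-0.3, -0.0, -0.1]
gripper_width: 0.0469
finger_force: 0.0
```

```bash
python3 - <<'E'
from h import *
s=snap("scene"); save(s,"s_end.png",(140,170,500,390),2.2)
c,a=np.array([503.7,284.7]),np.radians(-2.9); ox=np.array([np.cos(a),np.sin(a)]); oy=-np.array([-np.sin(a),np.cos(a)])
def rep(n,s,cam,lo):
  for d in r.outline_of(n,cam)[:2]:
    P,_=cloud(s,d["region"]); q=P[P[:,2]>lo]
    if d["p"]<.4 or len(q)<5: continue
    R=cv2.minAreaRect((q[:,:2]*1000).astype(np.float32)); v=R[0]-c
    print(cam,n,round(d["p"],2),np.round(R[0],1),np.round(R[1],1),"orange frame",np.round([-v@ox,v@oy],1),"z",np.round(np.percentile(P[:,2],[50,95]),3))
for n in ("ebony_pen","maple_pen","red_pen"): rep(n,s,"scene",.008)
for n in ("wax_tin","cork_block"): rep(n,s,"scene",.018)
for n in ("red_ink","blue_ink"): rep(n,s,"scene",.048)
w=snap("wrist")
for n in ("wax_tin","cork_block"): rep(n,w,"wrist",.018)
go((.45,.324,.2,-2.9))
E
```

```text
scene ebony_pen 0.67 [643.1  80.1] [132.8  15.1] orange frame [-149.5  197.3] z [0.013 0.017]
scene ebony_pen 0.66 [ 512.4 -247.8] [ 14.  130.5] orange frame [-35.6 531.4] z [0.017 0.019]
scene maple_pen 0.76 [500.2 242.5] [ 12.2 133.5] orange frame [ 1.3 42.4] z [0.014 0.018]
scene red_pen 0.8 [646.7  78.7] [125.5  11.9] orange frame [-153.2  198.5] z [0.013 0.017]
scene wax_tin 0.69 [565.4 310.7] [44.8 44.5] orange frame [-60.3 -29.1] z [0.024 0.027]
scene cork_block 0.57 [455.7 312.8] [37.1 67.4] orange frame [ 49.4 -25.6] z [0.022 0.026]
scene red_ink 0.9 [441.9  91.9] [23.  20.9] orange frame [ 52.  195.7] z [0.033 0.057]
scene blue_ink 0.97 [ 302.6 -263. ] [57.8 46.4] orange frame [173.1 557.1] z [0.045 0.077]
scene blue_ink 0.81 [ 554.8 -336.9] [28.4 27.6] orange frame [-82.4 618.2] z [0.039 0.061]
wrist cork_block 0.62 [452.1 327.7] [49.5 29.9] orange frame [ 53.8 -40.3] z [0.027 0.028]
[-0.1, -0.0, -0.7, -0.0, 0.0, 0.0]
now 33.1 [0.4501 0.3251 0.193 ] yaw_y -2.9 w 0.0473 ff 0.0 j [ 0.51  0.35 -0.06  1.16 -0.    2.13]
```

View pics/s_end.png

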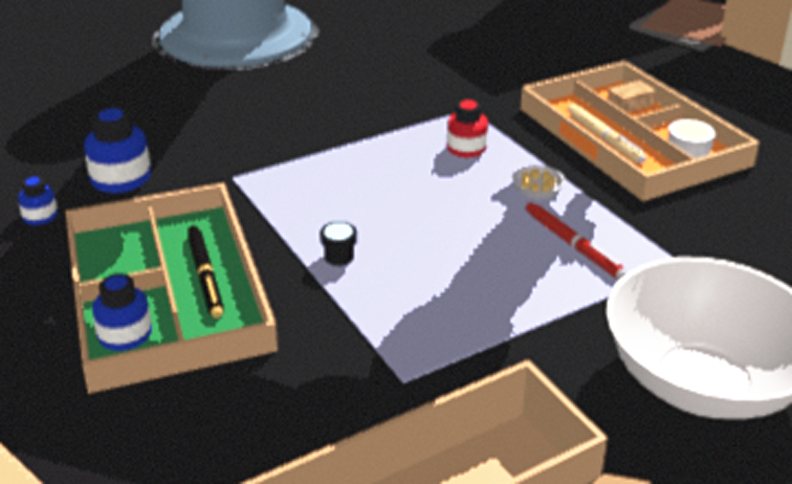

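All five things are in their compartments, the spares have not moved and the arm is clear.

```bash
python3 -c "
from bench import r
print(r.close_job())"
```

```text
the job is handed in; nothing more can be done
None
```

Both orders were packed and handed in at about 33 s. The final pictures show all five things in their compartments, the ink bottle upright and the red spares where they were; the hand-in returned no verdict.

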